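Stand the bottles in their holders

TASK

Set up the reagent station: pick out the four loose bottles on the worktop (wide jar, tall reagent bottle, slim vial, dropper bottle) and stand each one upright in the grey holder whose well is made for its size, the widest bottle in the widest well and so on down to the narrowest in the narrowest. Keep the bottles upright, set them down gently on the floor of the well rather than dropping them, and leave the timer and the roll of tape where they are.

Things in the scene. Friction and masses are not known exactly. Their poses are not given: they have to be found in the camera images.
- wide_jar: Squat amber glass jar with white screw lid, the widest of the four bottles: 62 mm in diameter, 64 mm high. Grasp it from above across its body or lid. Origin: centre of its underside; z runs up its axis; round, so its yaw does not matter. Stands upright on the worktop at the start; loose.
- reagent_bottle: Tall clear reagent bottle with label and narrow black cap, the tallest: body 48 mm in diameter up to 87 mm, then neck and cap, 24 mm in diameter, up to 131 mm. Grasp it from above by the cap. Origin: centre of its underside; z runs up its axis; round, so its yaw does not matter. Stands upright on the worktop at the start; loose.
- vial: Slim amber glass vial with white screw cap: 35 mm in diameter, 70 mm high. Grasp it from above. Origin: centre of its underside; z runs up its axis; round, so its yaw does not matter. Stands upright on the worktop at the start; loose.
- dropper_bottle: Small white dropper bottle, the narrowest: body 22 mm in diameter up to 36 mm, then a tapering dropper cap of about 14 mm up to 61 mm. Grasp it from above by the body, or by the cap. Origin: centre of its underside; z runs up its axis; round, so its yaw does not matter. Stands upright on the worktop at the start; loose.
- holder_74: Fixed grey plastic bottle holder, the largest of four: a square block 99 x 99 x 18 mm with one round open well, 74 mm across and 10 mm deep (well floor 8 mm above the worktop, 3 mm chamfer round the mouth). Made for the wide amber jar (62 mm). Origin: centre of the underside, below the well's centre; z up, x and y along the sides.
- holder_60: Fixed grey plastic bottle holder, the second largest of four: a square block 85 x 85 x 18 mm with one round open well, 60 mm across and 10 mm deep (well floor 8 mm above the worktop, 3 mm chamfer round the mouth). Made for the reagent bottle (48 mm). Origin: centre of the underside, below the well's centre; z up, x and y along the sides.
- holder_47: Fixed grey plastic bottle holder, the third largest of four: a square block 72 x 72 x 18 mm with one round open well, 47 mm across and 10 mm deep (well floor 8 mm above the worktop, 3 mm chamfer round the mouth). Made for the slim amber vial (35 mm). Origin: centre of the underside, below the well's centre; z up, x and y along the sides.
- holder_34: Fixed grey plastic bottle holder, the smallest of four: a square block 59 x 59 x 18 mm with one round open well, 34 mm across and 10 mm deep (well floor 8 mm above the worktop, 3 mm chamfer round the mouth). Made for the dropper bottle (22 mm). Origin: centre of the underside, below the well's centre; z up, x and y along the sides.
- bench_timer: Bystander: white bench timer with a red knob, 62 x 62 x 46 mm, loose, off to the left of the work. Origin: centre of its underside. Leave it where it is.
- roll_of_tape: Bystander: roll of beige tape lying flat, 66 mm in diameter, 19 mm high, loose, off to the right of the work. Origin: centre of its underside. Leave it where it is.
Mind the look-alikes: they are no part of the job. Leave any green or purple look-alike of the reagent_bottle alone.

How it is judged (in metres and radians):
At the end, for the whole second after the job is handed in: Each bottle stands upright (within 0.12 rad) and released in the well of its own size, its axis within 10 mm of the holder's centre and its underside on the well floor (4 to 12 mm above the holder's underside), at rest; the timer and the roll of tape are within 30 mm of where they stood (horizontal distance between wide_jar and holder_74 below 0.01 m and z of wide_jar in the frame of holder_74 between 0.004 and 0.012 m and angle between each of wide_jar, reagent_bottle, vial, dropper_bottle's own z axis and vertical below 0.12 rad and linear speed of each of wide_jar, reagent_bottle, vial, dropper_bottle below 0.02 m/s and horizontal distance between reagent_bottle and holder_60 below 0.01 m and z of reagent_bottle in the frame of holder_60 between 0.004 and 0.012 m and horizontal distance between vial and holder_47 below 0.01 m and z of vial in the frame of holder_47 between 0.004 and 0.012 m and horizontal distance between dropper_bottle and holder_34 below 0.01 m and z of dropper_bottle in the frame of holder_34 between 0.004 and 0.012 m and distance of each of bench_timer, roll_of_tape from where it was at the start of the episode below 0.03 m); the robot touches nothing.
It fails at once if a bottle is tipped over (angle between any of wide_jar, reagent_bottle, vial, dropper_bottle's own z axis and vertical above 0.7 rad).
It fails at once if a bottle is pushed hard into a holder (over 40 N) (contact force between any of wide_jar, reagent_bottle, vial, dropper_bottle and holder_74 above 40 N or contact force between any of wide_jar, reagent_bottle, vial, dropper_bottle and holder_60 above 40 N or contact force between any of wide_jar, reagent_bottle, vial, dropper_bottle and holder_47 above 40 N or contact force between any of wide_jar, reagent_bottle, vial, dropper_bottle and holder_34 above 40 N).
It fails at once if a bottle is dropped (it moves faster than 0.4 m/s with no finger touching it, as after a fall of about 10 mm) ((linear speed of wide_jar above 0.4 m/s and contact force between wide_jar and the fingers below 0.05 N) or (linear speed of reagent_bottle above 0.4 m/s and contact force between reagent_bottle and the fingers below 0.05 N) or (linear speed of vial above 0.4 m/s and contact force between vial and the fingers below 0.05 N) or (linear speed of dropper_bottle above 0.4 m/s and contact force between dropper_bottle and the fingers below 0.05 N)).
It fails at once if the timer or the roll of tape is displaced by more than 30 mm (distance of any of bench_timer, roll_of_tape from where it was at the start of the episode above 0.03 m).
It also fails if it takes over 106 s, if anything falls off the work surface, if the arm or the gripper's body presses on something with over 40 N, if the wrist force passes 120 N, or if a joint passes its speed limit or range.

ROBOT

A 7-joint arm with a two-finger parallel gripper is mounted at the origin on a cart in front of the work surface, level with it; the furniture and walls round the work are solid. World frame = base frame: x ahead of the robot, y to its left, z up, the work surface at z = 0. Lengths are in mm, angles in rad, forces in N, time in s.
With the tool pointing down it reaches from about 400 to 925 mm from the base axis. Payload 4.1 kg.
Tool frame: the origin (TCP) lies at the very end of the fingers, on their centre line; the grasp point (between the pads) lies 19 mm behind it; z points along the fingers, y is the line along which they close (so a half turn about z gives the same grasp; the last joint's range is limited). The gripper opens to 85 mm and grips with 20 to 120 N. Pads are 22 mm wide; open, the fingers measure 114 mm over their backs; the gripper's body (76 mm by 85 mm) begins 54 mm behind the grasp point. The pads swing forward as they close: fully open they stand 13 mm farther back than shut.
Start: joints at [-1.394, 0.398, 0.045, 1.537, -0.019, 1.207, -0.051], TCP at [176.983, 625.476, 231.347] pointing down, gripper open.
Joint ranges: [-2.82, 2.82], [-0.49, 2.23], [-1.37, 1.46], [0, 2.46], [-1.36, 4.5], [0.23, 2], [-2.94, 2.94]. Speed limits (rad/s): [2.57, 2.57, 3.14, 3.14, 3.14, 3.14, 3.14].

INTERFACE

Orientations are given as a unit quaternion [w, x, y, z].
In Python, from workcell import robot gives the robot as it stands. The module is installed in compiled form; this text tells all that it offers. Calls block until the motion is done:
- robot.move_pose(position, orientation): joint-space move of the TCP to a pose.
- robot.move_linear(position, rate=150, orientation=None, f_stop=None): straight line of the TCP; orientation=None keeps the orientation; rate is the mean speed in mm/s. With f_stop (N) it stops when the force on the tool has changed by that much, and returns True; else False.
- robot.move_j(angles): joint-space move.
- robot.command_gripper(opening): opening from 0.0 (shut) to 1.0 (fully open); the grip force is fixed at half the most; returns when the fingers have stopped.
- robot.dwell(seconds).
- robot.inverse_kinematics(position, orientation): joint angles nearest the present ones, or None.
- robot.observe(): the state.
- robot.get_image(name): name is "side" or "top" or "wrist"; returns a dict with "frame" (400x640x3 uint8, blue, green, red), "K" (3x3 intrinsics, pixels), "T" (4x4, takes a point from camera to world coordinates); the wrist camera has in their place "tool_from_camera" (4x4, takes a point from camera to tool coordinates, whose origin is the TCP and whose axes are the flange's). Camera axes: x right, y up, looking along -z (the intrinsics and any distortion apply to the point x, -y, -z); pixel columns grow to the right and rows downward; lengths in mm; the calibration is good to about 2 mm. A picture is of the moment at which its call begins: read the wrist's pose just before it. There is no depth.
A pose or a line that the arm cannot do raises robot.MotionError and nothing moves.
- robot.sign_off(): hands the job in; it is judged then, once.
The state is a dict: "time": time; "qpos": joint angles; "joint_vel": joint speeds; "joint_efforts": joint torques, N m; "position": TCP position; "ee_rot": TCP orientation; "ft_force": force on the tool from outside, world axes, zero at the start; "moment": the same for the moment, N m; "grip_width": opening from 0.0 (shut) to 1.0 (fully open); "grip_force": force on a finger pad.
Only numpy, scipy, OpenCV 4.12 (cv2) and the standard library are available. Lean on these libraries where they do the work, as an engineer would, in place of code of your own. Each camera call takes 0.05 s, during which the arm holds its last target. There are 200 camera calls.

## Working session

There is one attempt and no reset: what is moved stays moved. The work goes in short steps, each a Python script; the robot and the scene stay as the last script left them, time stands still between calls to the robot, and variables do not carry over. Pictures are saved under pics/ and viewed, at most 14 in all, crops included, and the job is handed in when it is done.

```bash
mkdir -p pics; python3 - <<'E'
from workcell import robot
import cv2,numpy as np
np.set_printoptions(suppress=True,precision=4)
s=robot.observe();print(s['time'],s['position'],s['ee_rot'],s['grip_width'])
for n in("top","side","wrist"):
    d=robot.get_image(n);cv2.imwrite(f"pics/{n}0.png",d["frame"]);print(n,[k for k in d]);
    for k in d:
        if k!="frame":print(k,d[k])
E
```

```text
0.0 [176.7715 624.8131 230.2375] [-0.0001  0.1374  0.9905 -0.001 ] 1.0023962054422515
top ['frame', 'K', 'T']
K [[408.7642   0.     321.7231]
 [  0.     408.7642 200.5246]
 [  0.       0.       1.    ]]
T [[  -0.0102    0.9888   -0.1489  335.3023]
 [  -0.9997   -0.0065    0.0254  -44.7099]
 [   0.0241    0.1491    0.9885 1423.6183]
 [   0.        0.        0.        1.    ]]
side ['frame', 'K', 'T']
K [[406.1825   0.     318.5165]
 [  0.     406.1825 206.1634]
 [  0.       0.       1.    ]]
T [[  -0.9997    0.0262    0.0021  566.6552]
 [  -0.0101   -0.4568    0.8895 1287.4507]
 [   0.0243    0.8892    0.4569  750.8696]
 [   0.        0.        0.        1.    ]]
wrist ['frame', 'K', 'tool_from_camera']
K [[353.778    0.     318.4407]
 [  0.     353.778  198.1554]
 [  0.       0.       1.    ]]
tool_from_camera [[  -0.0008    0.9615    0.2749   70.1706]
 [   1.        0.0009   -0.0002    0.118 ]
 [  -0.0004    0.2749   -0.9615 -143.9717]
 [   0.        0.        0.        1.    ]]
```

View pics/top0.png

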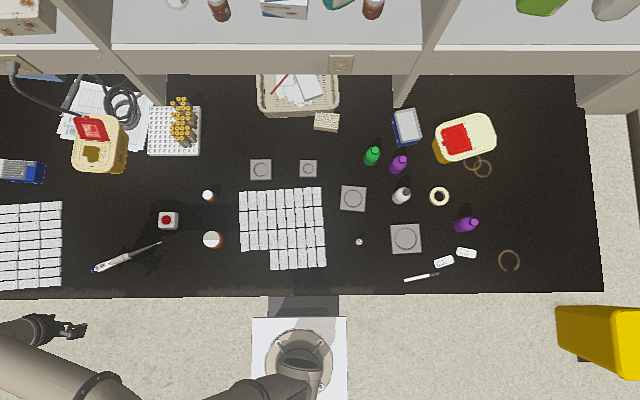

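View pics/side0.png

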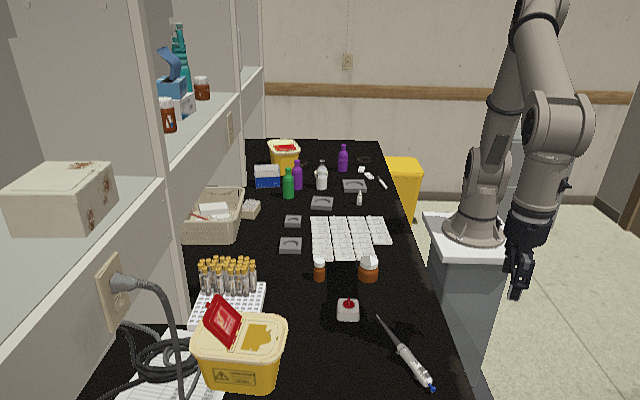

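The top picture shows these items (pixel positions):

| Item | Pixel |
|---|---|
| holder 74 | (406,239) |
| holder 60 | (353,198) |
| holder 47 | (260,169) |
| holder 34 | (308,169) |
| jar | (213,240) |
| vial | (208,196) |
| clear reagent bottle | (402,195) |
| dropper bottle | (359,241) |
| timer | (168,220) |
| tape | (439,196) |

The side view agrees: jar lid (368,260), vial (320,262), clear bottle (321,165), dropper (359,195). Green and purple look-alikes stand beside the clear bottle.

```bash
cat >h.py <<'E'
import numpy as np,cv2
from workcell import robot
from scipy.spatial.transform import Rotation as R
np.set_printoptions(suppress=True,precision=1)
def pose():
    s=robot.observe();T=np.eye(4);q=s['ee_rot'];T[:3,:3]=R.from_quat([q[1],q[2],q[3],q[0]]).as_matrix();T[:3,3]=s['position'];return T
def shot(n,f=None):
    P=pose();d=robot.get_image(n);T=d['T'] if n!='wrist' else P@d['tool_from_camera']
    if f:cv2.imwrite(f'pics/{f}.png',d['frame']);np.savez(f'pics/{f}.npz',K=d['K'],T=T)
    return d['frame'],d['K'],T
def ray(K,T,uv):
    p=np.linalg.solve(K,[uv[0],uv[1],1]);v=T[:3,:3]@[p[0],-p[1],-p[2]];return T[:3,3],v/np.linalg.norm(v)
def plane(K,T,uv,z):
    o,v=ray(K,T,uv);return o+v*(z-o[2])/v[2]
def proj(K,T,X):
    c=np.linalg.inv(T)@np.append(X,1);p=K@[c[0],-c[1],-c[2]];return p[:2]/p[2]
def tri(obs):  # least-squares point nearest the rays, and rms miss
    A=0;b=0;r=[ray(*o) for o in obs]
    for o,v in r:M=np.eye(3)-np.outer(v,v);A=A+M;b=b+M@o
    X=np.linalg.solve(A,b);return X,np.sqrt(np.mean([np.sum(((np.eye(3)-np.outer(v,v))@(X-o))**2) for o,v in r]))
def down(a): # tool pointing down, closing line (tool y) at angle a from world y
    q=(R.from_euler('z',a)*R.from_quat([0,1,0,0])).as_quat();return [q[3],q[0],q[1],q[2]]
E
python3 - <<'E'
from h import *
top=shot('top')[1:];side=shot('side')[1:]
for n,u,v in[('jar',(213,236),(369,259)),('vial',(208,192),(320,261)),('reag',(404,190),(321,162)),('drop',(359,239),(359,192)),('h74',(405,238),(355,186)),('h60',(353,198),(322,203)),('h47',(260,169),(290,245)),('h34',(308,169),(292,221)),('timer',(167,219),(348,302)),('tape',(439,196),None)]:
    print(n,*(tri([(*top,u),(*side,v)]) if v else ()),plane(*top,u,18))
for y in(150,-150):print([robot.inverse_kinematics([x,y,330],down(a)) is not None for x in(450,550,600) for a in(0,np.pi)])
E
```

```text
jar [417.  281.9  63. ] 7.188175482380158 [427.  291.5  18. ]
vial [563.3 301.6  65.7] 7.8097024047959325 [579.4 313.2  18. ]
reag [ 560.3 -344.7  125.9] 3.0790619193758784 [ 582.4 -370.    18. ]
drop [ 405.7 -202.6   55.5] 4.719687400457557 [ 412.4 -207.6   18. ]
h74 [ 408.7 -368.1    7.4] 6.334552448920523 [ 414.4 -366.7   18. ]
h60 [ 553.  -190.7    7.4] 3.772571258553594 [ 555.2 -190.    18. ]
h47 [658.8 135.6  10.7] 2.926810759534064 [660.2 134.5  18. ]
h34 [661.3 -33.6   7.4] 0.4924331802573937 [659.4 -33.7  18. ]
timer [482.1 444.1  34.8] 2.5865702602165057 [486.5 449.7  18. ]
tape [ 560.3 -492.6   18. ]
[True, True, True, True, True, True]
[True, True, True, True, True, True]
```

Heights from the two views agree with the text (jar 63, vial 66, reagent 126, dropper 56 mm), so next come the closer wrist views.

```bash
python3 - <<'E'
from h import *
for i,y in enumerate((200,30,-140,-310)):
    for a in ([0] if i else [0]):
        robot.move_pose([590,y,300],down(a));robot.dwell(.3)
        shot('wrist',f'w{i}');print(pose()[:3,3],robot.observe()['time'],np.array(robot.observe()['qpos']))
E
```

```text
[589.9 200.3 300. ] 2.7417 [-0.7  0.3  0.4  1.5 -0.1  1.3  1.3]
[590.1  31.1 299.8] 3.8083 [-0.5  0.3  0.5  1.6 -0.1  1.3  1.6]
[ 590.2 -138.8  300. ] 4.875 [-0.3  0.3  0.5  1.6 -0.2  1.3  1.9]
[ 590.5 -308.8  300.1] 5.9417 [ 0.   0.4  0.6  1.4 -0.2  1.4  2.2]
```

View pics/w0.png

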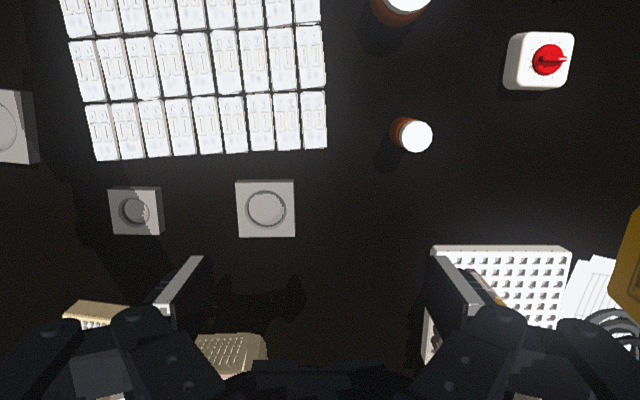

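View pics/w2.png

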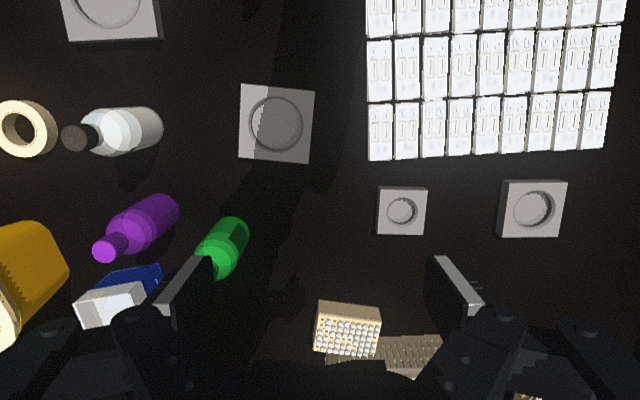

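The wrist view w0 shows the vial cap (415,135), holder 47 (266,209), holder 34 (135,210) and timer (548,60). View w2 shows holder 60 (276,123), holder 34 (401,211), holder 47 (533,209), the reagent cap (76,138) and tape (20,125). The items nearest the base need views taken further back.

```bash
python3 - <<'E'
from h import *
for i,y in enumerate((-310,-140,30,200)):
    robot.move_pose([450,y,300],down(0));robot.dwell(.3)
    shot('wrist',f'v{i}')
print(robot.observe()['time'])
E
cat >m.py <<'E'
from h import *
V={}
for n in [f'{a}{i}' for a in 'wv' for i in range(4)]:
    d=np.load(f'pics/{n}.npz');V[n]=(cv2.imread(f'pics/{n}.png'),d['K'],d['T'])
P=dict(jar=[417,282,64],vial=[563,302,70],reag=[560,-345,131],drop=[406,-203,61],h74=[409,-368,18],h60=[553,-190,18],h47=[660,135,18],h34=[660,-33,18])
# the two views where it projects nearest to the sharp, unblocked upper middle
sel={}
for k,X in P.items():
    c=[]
    for n,(im,K,T) in V.items():
        u=proj(K,T,X)
        if 45<u[0]<595 and 45<u[1]<245:c.append((u[0],n))
    c.sort();sel[k]=[c[0][1],c[-1][1]] if len(c)>1 else [x[1] for x in c]
if __name__=='__main__':
    print(sel);tiles=[]
    for k in P:
        for n in sel[k]:
            im,K,T=V[n];u=np.round(proj(K,T,P[k])).astype(int)-40
            t=cv2.resize(im[max(u[1],0):u[1]+80,max(u[0],0):u[0]+80],(200,200),interpolation=cv2.INTER_CUBIC)
            t=cv2.convertScaleAbs(t,alpha=1.3,beta=20);cv2.putText(t,f'{k} {n} {u[0]},{u[1]}',(2,12),0,.4,(0,255,255));tiles.append(t)
    tiles+=[np.zeros((200,200,3),np.uint8)]*(16-len(tiles))
    for j in(0,1):cv2.imwrite(f'pics/m{j}.png',np.vstack([np.hstack(tiles[j*8+r*4:j*8+r*4+4]) for r in(0,1)]))
E
python3 m.py
```

```text
10.1083
{'jar': ['v3', 'v2'], 'vial': ['w0', 'w1'], 'reag': ['w2', 'w3'], 'drop': ['v2', 'v0'], 'h74': ['v1', 'v0'], 'h60': ['w1', 'w3'], 'h47': ['w0', 'w2'], 'h34': ['w0', 'w3']}
```

View pics/m0.png

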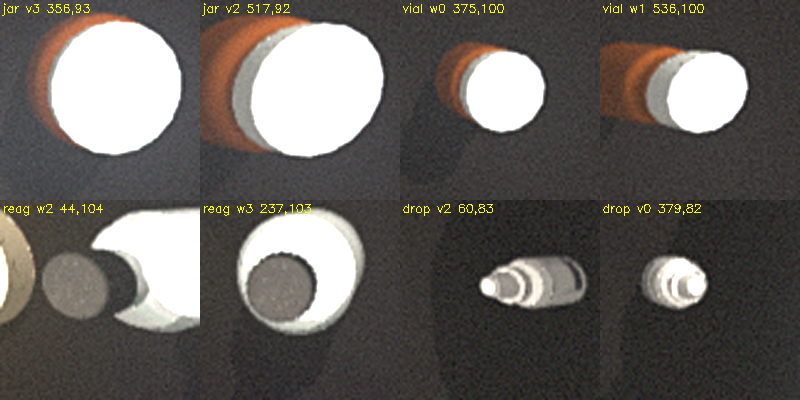

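View pics/m1.png

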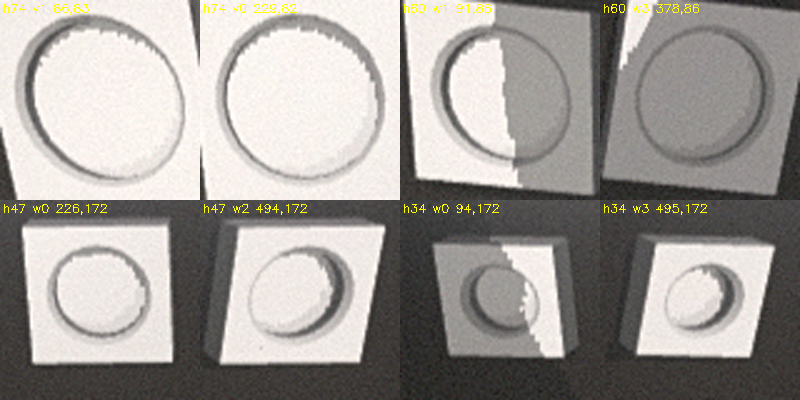

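The crops give lid-top and well-rim ellipses clearly in two views each, so I triangulate their centres.

```bash
cat > t.py <<'E'
from m import *
O=dict(jar=[('v3',356,93,116,88),('v2',517,92,116.5,89.5)],vial=[('w0',375,100,105,91),('w1',536,100,107,91.5)],
reag=[('w2',44,104,75,86),('w3',237,103,81,87)],drop=[('v2',60,83,86,86),('v0',379,82,89,84)],
h74=[('v1',86,83,100.5,98),('v0',229,82,100,98)],h60=[('w1',91,86,101.5,94),('w3',378,86,105,97)],
h47=[('w0',226,172,100,92.5),('w2',494,172,100,91)],h34=[('w0',94,172,100,100),('w3',495,172,104,99)])
for k,o in O.items():
    obs=[(*V[n][1:],((x+.5)/2.5-.5+a,(y+.5)/2.5-.5+b)) for n,a,b,x,y in o]
    X,r=tri(obs);print(k,X,'rms %.1f'%r,'at known z:',*[plane(*q,P[k][2])[:2] for q in obs])
E
python3 t.py
```

```text
jar [411.9 287.6  64.7] rms 0.1 at known z: [412.  287.8] [411.9 288.1]
vial [559.  303.5  70.8] rms 0.0 at known z: [559.1 303.7] [559.1 304. ]
reag [ 554.8 -351.1  133.5] rms 0.2 at known z: [ 555.3 -352.8] [ 554.8 -351.4]
drop [ 399.5 -208.3   60.1] rms 0.2 at known z: [ 399.7 -207.7] [ 399.2 -208.5]
h74 [ 407.5 -368.3   17.5] rms 0.2 at known z: [ 407.3 -368. ] [ 407.7 -368.2]
h60 [ 550.9 -188.6   19.1] rms 0.8 at known z: [ 550.1 -189.1] [ 551.7 -188.3]
h47 [655.1 134.2  17.7] rms 0.3 at known z: [655.3 134.2] [654.7 133.9]
h34 [659.1 -32.5  19. ] rms 0.1 at known z: [659.3 -33. ] [659.5 -31.8]
```

All heights match the text within about 2.5 mm and the ray misses are under 1 mm. I start with the vial.

```bash
cat > pp.py <<'E'
from h import *
def pp(a,b,zg,lift,via=()):
    q=down(0);obj=lambda s:(round(s['grip_width'],3),round(s['grip_force'],1),round(s['time'],1))
    robot.command_gripper(1.0)
    robot.move_pose([*a,max(zg+lift,zg+90)],q)
    robot.move_linear([*a,zg],rate=80)
    robot.dwell(.2);robot.command_gripper(0.0);print('closed',obj(robot.observe()))
    robot.move_linear([*a,zg+lift],rate=100)
    for v in via:robot.move_linear([*v,zg+lift],rate=200)
    robot.move_linear([*b,zg+lift],rate=200);robot.dwell(.3);print('carried',obj(robot.observe()))
    shot('wrist','carry%d'%robot.observe()['time'])
    robot.move_linear([*b,zg+16],rate=100);robot.dwell(.3)
    hit=robot.move_linear([*b,zg+7],rate=12,f_stop=3)
    s=robot.observe();print('set',hit,pose()[:3,3],'dz',pose()[2,3]-zg,np.array(s['ft_force']))
    robot.dwell(.2);robot.command_gripper(1.0);robot.dwell(.2)
    robot.move_linear([*b,zg+100],rate=120);robot.dwell(.3)
    n='done%d'%robot.observe()['time'];shot('wrist',n);print(n,obj(robot.observe()))
E
python3 - <<'E'
from pp import *
pp((559,303.6),(655.1,134.1),26,80)
E
ls pics
```

```text
closed (0.379, 59.8, 13.3)
carried (0.378, 59.5, 15.7)
set True [654.9 134.1  34.5] dz 8.461526847690656 [-0.6  0.2  4.1]
done19 (1.002, 0.0, 19.6)
carry15.npz
carry15.png
done19.npz
done19.png
m0.png
m1.png
side0.png
top0.png
v0.npz
v0.png
v1.npz
v1.png
v2.npz
v2.png
v3.npz
v3.png
w0.npz
w0.png
w1.npz
w1.png
w2.npz
w2.png
w3.npz
w3.png
wrist0.png
```

The vial touched down at 8.5 mm above the pick height, which matches the 8 mm well floor. The dropper is next.

```bash
python3 - <<'E'
from pp import *
pp((399.6,-208.2),(659.3,-32.5),17,90)
E
for f in done19 ; do :; done; python3 -c "
import cv2,glob,numpy as np
f=sorted(glob.glob('pics/done*.png')+glob.glob('pics/carry*.png'));print(f)
cv2.imwrite('pics/c1.png',np.vstack([np.hstack([cv2.resize(cv2.imread(x),(400,250)) for x in f[:2]]),np.hstack([cv2.resize(cv2.imread(x),(400,250)) for x in f[2:4]])]))"
```

```text
closed (0.234, 58.5, 23.5)
carried (0.233, 58.6, 26.6)
set True [659.2 -32.5  25.3] dz 8.276140320302947 [-0.7  0.4  5.5]
done30 (0.999, 0.0, 30.8)
['pics/carry15.png', 'pics/carry26.png', 'pics/done19.png', 'pics/done30.png']
```

View pics/c1.png

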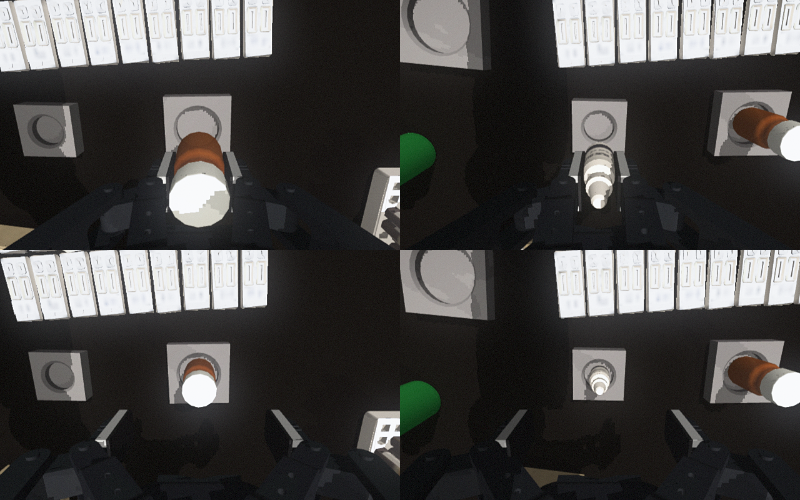

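The vial stands in holder 47 (lower-left tile, cap at (199,388)). The dropper stands in holder 34 (lower-right tile, tip at (600,385)). Next come the reagent bottle, then the jar.

```bash
python3 - <<'E'
from pp import *
pp((554.9,-351.4),(550.9,-188.7),98,70)
E
```

```text
closed (0.262, 58.7, 34.4)
carried (0.263, 58.7, 36.5)
set True [ 550.7 -188.7  106. ] dz 8.047789518888749 [-0.3 -0.8  4.5]
done40 (0.998, 0.0, 40.5)
```

```bash
python3 - <<'E'
from pp import *
pp((412,287.9),(407.5,-368.2),21,150,via=[(490,0)])
robot.move_linear([480,-150,300],rate=200)
robot.move_pose([590,-240,300],down(0));robot.dwell(.3);shot('wrist','f0')
robot.move_pose([450,-200,320],down(0));robot.dwell(.3);shot('wrist','f1')
robot.move_pose([590,60,300],down(0));robot.dwell(.3);shot('wrist','f2')
shot('top','f3');print(robot.observe()['time'])
import numpy as np
cv2.imwrite('pics/c2.png',np.vstack([np.hstack([cv2.resize(cv2.imread(f'pics/f{i}.png'),(400,250)) for i in r]) for r in((0,1),(2,3))]))
E
```

```text
closed (0.689, 63.3, 45.1)
carried (0.686, 64.5, 50.7)
set True [ 407.5 -368.1   29.9] dz 8.857556058736655 [-0.4  0.1  4.9]
done55 (1.003, 0.0, 55.2)
60.3083
```

View pics/c2.png

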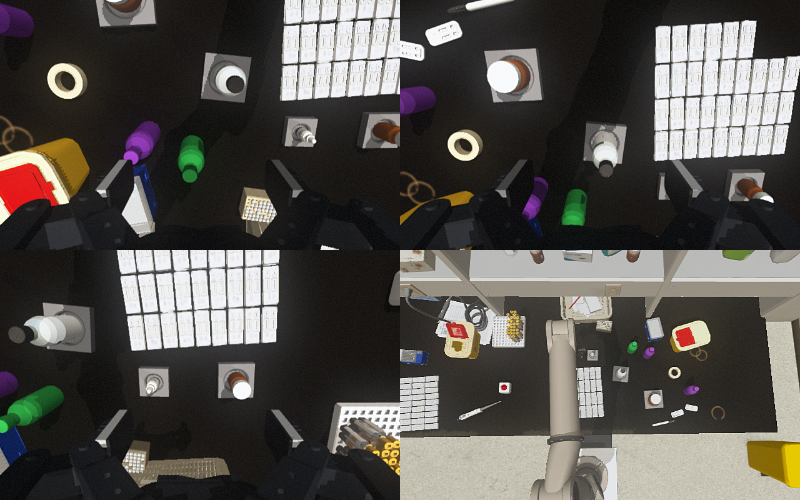

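All four bottles stand in their own holders, with the jar lid at (508,75) and the reagent cap at (230,79) in the montage. The timer and tape look unmoved. I check the positions numerically before handing in.

```bash
python3 - <<'E'
from h import *
L=lambda n:(lambda d:(d['K'],d['T']))(np.load(f'pics/{n}.npz'))
for k,n,(x,y),z,c in[('jar','f1',(108.5,75),72,(407.5,-368)),('reag','f0',(230.5,79),139,(551,-189)),('vial','f2',(240.5,140),78,(655,134)),('drop','f2',(150,139.5),69,(659,-32.5)),('jarv','f1',(108.5,75),72,(407,-368))][:4]:
    p=plane(*L(n),(x*1.6,y*1.6),z)[:2];print(k,p,p-c)
a,b=[cv2.imread(f'pics/{n}.png') for n in('top0','f3')]
for n,(u,v) in dict(timer=(168,220),tape=(439,196)).items():
    t=a[v-14:v+14,u-14:u+14];r=cv2.matchTemplate(b[v-24:v+24,u-24:u+24],t,cv2.TM_CCOEFF_NORMED);print(n,cv2.minMaxLoc(r)[1],np.array(cv2.minMaxLoc(r)[3])-10)
E
```

```text
jar [ 404.2 -356.9] [-3.3 11.1]
reag [ 543.7 -196.1] [-7.3 -7.1]
vial [654.5 132.1] [-0.5 -1.9]
drop [656.4 -29.3] [-2.6  3.2]
timer 0.9825688600540161 [0 0]
tape 0.998254120349884 [0 0]
```

The jar and reagent readings come from coarse pixels, so I look at them at full resolution.

```bash
python3 - <<'E'
from h import *
L=lambda n:(lambda d:(d['K'],d['T']))(np.load(f'pics/{n}.npz'))
t=[]
for n,X in[('f1',(407.5,-368,72)),('done55',(407.5,-368,72)),('f0',(551,-189,139)),('f1',(551,-189,139)),('f2',(551,-189,139)),('done40',(551,-189,139))]:
    im=cv2.imread(f'pics/{n}.png');u=np.round(proj(*L(n),X)).astype(int)
    im=cv2.copyMakeBorder(im,50,50,50,50,0);c=cv2.resize(im[u[1]:u[1]+100,u[0]:u[0]+100],(260,260),interpolation=cv2.INTER_CUBIC)
    cv2.circle(c,(131,131),2,(0,0,255),-1);cv2.putText(c,f'{n} {u}',(2,12),0,.4,(0,255,255));t.append(c)
cv2.imwrite('pics/z.png',np.vstack([np.hstack(t[:3]),np.hstack(t[3:])]))
E
```

```text
(no output)
```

View pics/z.png

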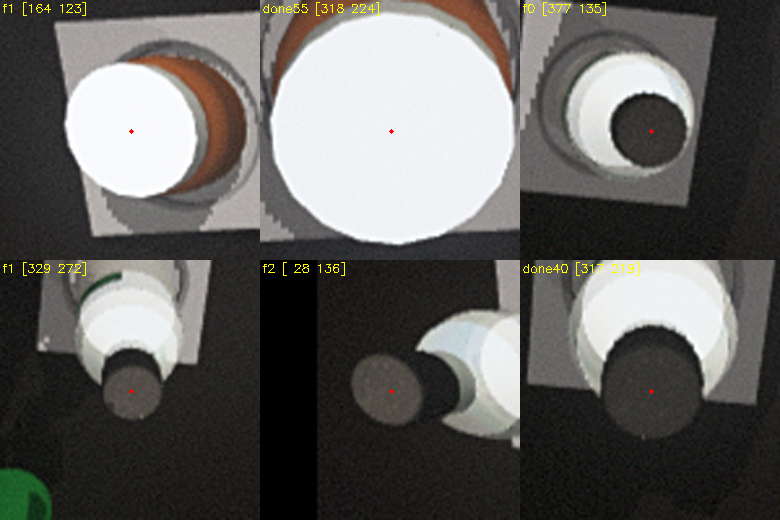

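The predicted upright positions (red dots) fall on the centres of the jar lid and reagent cap in every view. Both bottles are therefore centred and upright, and the earlier offsets were my coarse pixel readings.

```bash
python3 -c "
from workcell import robot
print(robot.observe()['time'],robot.sign_off())"
```

```text
the job is handed in; nothing more can be done
60.3083 None
```

All four bottles stand upright and centred in their own wells, the timer and tape have not moved, and the job was handed in at 60.3 s; no verdict was returned.

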